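# Set out the seasoning tray, full salt canister under the part-used one

## Robot

A 7-joint arm with a two-finger parallel gripper is mounted at the origin on the work surface. World frame = base frame: x ahead of the robot, y to its left, z up, the work surface at z = 0. Lengths are in m, angles in rad, forces in N, time in s.
With the tool pointing down it reaches from about 0.425 to 0.8 m from the base axis. Payload 8.3 kg.
Tool frame: the origin (TCP) lies at the very end of the fingers, on their centre line; the grasp point (between the pads) lies robot.grip_point_offset behind it (robot.grip_point_offset is the distance from the TCP to the grasp point, in m); z points along the fingers, y is the direction in which the jaws open and shut (so a half turn about z gives the same grasp; the last joint's range is limited). The gripper opens to 85 mm and grips with 20 to 120 N. Pads are 22 mm wide; open, the fingers measure 114 mm over their backs; the gripper's body (76 mm by 85 mm) begins 54 mm behind the grasp point. The pads swing forward as they close: fully open they stand 13 mm farther back than shut.
Start: joints at [1.087, 0.383, 0.016, 1.37, -0.006, 1.388, -0.046], TCP at [0.255, -0.57, 0.231] pointing down, gripper open.
Joint ranges: [-2.95, 2.95], [-0.25, 2.06], [-1.52, 1.56], [0.18, 2.33], [-1.44, 4.58], [0.02, 2.06], [-3.01, 3.01]. Speed limits (rad/s): [2.39, 2.39, 3.01, 3.01, 3.14, 3.14, 3.14].

## Interface

Orientations are given as a unit quaternion [w, x, y, z].
In Python, from station import robot gives the robot as it stands.
- The arm moves only by the tool servo_tool, never from a script. Its argument "steps" is a list of rows, each a list of 3 entries, a list of its own where there are three numbers: the closure, from 0 (fully open) to 1 (shut), then the shift along the tool's x, y, z in m, then the turn, a rotation vector about the tool's x, y, z in rad. A call has 1 to 8 rows; each row is the pose to reach, as a shift and turn from the pose commanded when the call began, along the tool's axes at that moment; what a row does not reach only later rows make up. A row lasts 1/12 s, in which the tool goes at most 41.7 mm and 7.16 degrees, less where a joint would pass 70% of its speed; a pose out of reach is approached as far as the arm can. A call with a gripper value outside its range is refused whole. The fingers move at their own pace and stop on an object; the grip force is fixed at half the most. Time passes only in rows, so rows that repeat a pose let the fingers close. It gives the time, the measured TCP pose, the force and the opening at its end, in the units of the state.
- robot.state(): the state, without advancing time (a new reading comes with each control period).
- robot.capture(name): name is "scene" or "top" or "wrist"; returns (picture, depth): 480x640x3 uint8, blue, green, red; 480x640 float32, m along the optical axis (not along the pixel's ray), 0 where there is no reading.
- robot.camera_info(name): a dict with "mtx" (3x3 intrinsics, pixels), "R" (3x3) and "t" (3): a world point X has camera coordinates R X + t. Camera axes: x right, y down, z forward; pixel columns grow to the right and rows downward; lengths in m; the calibration is good to about 2 mm. The wrist camera is an equidistant fisheye: a pixel r from the principal point sees the ray r / f radians off the axis. A picture is of the moment at which its call begins: read the wrist's pose just before it. camera_info takes no time and is no camera call; for the wrist camera it gives the pose at the moment of the call.
- robot.sign_off(): hands the job in, once; it reports no verdict.
The state is a dict: "time": time; "qpos": joint angles; "joint_vel": joint speeds; "effort": joint torques, N m; "tcp_pos": TCP position; "tool_rot": TCP orientation; "force": force on the tool from outside, world axes, zero at the start; "ft_torque": the same for the moment, N m; "opening": finger opening in m.
Only numpy, scipy, OpenCV 4.12 (cv2) and the standard library are available. Lean on these libraries where they do the work, as an engineer would, in place of code of your own. Each camera call takes 0.05 s, during which the arm holds its last target. There are 200 camera calls.

## Task

Set out the seasoning tray for service: stand the squeeze bottle midway between the spoon pot and the ramekin and in line with them, and the pepper mill directly in front of the ramekin. The two steel salt canisters look alike, so heft them to tell which is full: stand the full one directly in front of the spoon pot and the part-used one squarely on top of it, where it gets used up first. Keep everything upright and flat on the tray ('in front' is towards the robot, square to the tray) and leave the jar and the stack of cups where they are.

Things in the scene. Friction and masses are not known exactly. Their poses are not given: they have to be found in the camera images.
- tray: dark flat rectangular service tray fixed on the table, 240 mm front to back (x) by 320 mm across (y); floor 4 mm above the table, rim 6 mm wide and 12 mm high. Origin: centre of the underside. x points from its front long edge (robot's side) to its back, y to the left as seen from the robot, z up; turned by up to 0.2 rad, spot varies
- spoon_pot: round steel pot, 82 mm in diameter, 100 mm high, fixed on the tray's floor in its back half, left or right (it and the ramekin swap sides), 105 mm off the tray's centre line, 58 mm behind its middle (within 5 mm); five spoons stand in it, handles up to 152 mm, within its outline. About 130 mm of free tray in front of its wall. Origin: centre of the underside, axes parallel to the tray's
- ramekin: white fluted ceramic ramekin, 74 mm in diameter, 45 mm high, empty, standing fixed on the tray's floor in its back half on the side that the spoon pot does not have, centre about 210 mm from the pot's centre. Origin: centre of the underside; axes parallel to the tray's
- canister_1: one of two outwardly identical closed steel salt canisters with black flat lids: upright cylinder 64 mm in diameter, 78 mm high, lid flush with the wall. One is full (340 to 420 g), the other part-used (130 to 155 g): only the weight tells. Starts upright on the table left or right of the tray, in any of four places. Origin: centre of the underside, z up
- canister_2: one of two outwardly identical closed steel salt canisters with black flat lids: upright cylinder 64 mm in diameter, 78 mm high, lid flush with the wall. One is full (340 to 420 g), the other part-used (130 to 155 g): only the weight tells. Starts upright on the table left or right of the tray, in any of four places. Origin: centre of the underside, z up
- pepper_mill: dark wooden pepper mill: straight round body 52 mm in diameter up to 100 mm above its foot, then a slightly narrower rounded head and a small steel knob, 135 mm high in all, 170 to 310 g. Starts upright on the table to the left or right of the tray. Origin: centre of the underside, z up
- squeeze_bottle: cream-white squeeze bottle: straight rigid round body 54 mm in diameter up to 106 mm, then a white screw cap and a short pointed nozzle, 150 mm high in all, 150 to 290 g. Starts upright on the table to the left or right of the tray. Origin: centre of the underside, z up
- pesto_jar: bystander: closed green glass jar with a steel lid, 68 mm in diameter, 85 mm high, beyond the tray to one side. A big glass bowl (unlisted, fixed, 110 mm high) stands behind the tray. Origin: centre of the underside
- cup_stack: bystander: nested stack of clear plastic tasting cups, 57 mm in diameter, 94 mm high, light (60 g), beyond the tray to the other side from the jar. Origin: centre of the underside
Things that resemble listed ones, but are neither listed nor needed, are in the scene too. What is shaped like the ramekin but turquoise or yellow is not meant.

How it is judged:
At the end, for the whole second after the job is handed in: Bottle within 127 mm of pot and ramekin, within 25 mm of their line; mill before ramekin, full canister before pot (68-165 mm ahead, 20 mm sideways), all flat on the tray; part-used canister on the full one within 12 mm. All upright (0.06 rad), released, at rest; bystanders unmoved (20 mm) (x of pepper_mill in the frame of ramekin between -0.165 and -0.068 m and y of pepper_mill in the frame of ramekin between -0.02 and 0.02 m and horizontal distance between squeeze_bottle and spoon_pot below 0.127 m and x of squeeze_bottle in the frame of spoon_pot between -0.025 and 0.025 m and horizontal distance between squeeze_bottle and ramekin below 0.127 m and x of squeeze_bottle in the frame of ramekin between -0.025 and 0.025 m and z of pepper_mill in the frame of tray between -0.001 and 0.0075 m and z of squeeze_bottle in the frame of tray between -0.001 and 0.0075 m and ((x of canister_1 in the frame of spoon_pot between -0.165 and -0.068 m and y of canister_1 in the frame of spoon_pot between -0.02 and 0.02 m and z of canister_1 in the frame of tray between -0.001 and 0.0075 m and horizontal distance between canister_2 and canister_1 below 0.012 m and z of canister_2 in the frame of canister_1 between 0.073 and 0.083 m and contact force between canister_2 and canister_1 between 0.5 and 2.4 N) or (x of canister_2 in the frame of spoon_pot between -0.165 and -0.068 m and y of canister_2 in the frame of spoon_pot between -0.02 and 0.02 m and z of canister_2 in the frame of tray between -0.001 and 0.0075 m and horizontal distance between canister_1 and canister_2 below 0.012 m and z of canister_1 in the frame of canister_2 between 0.073 and 0.083 m and contact force between canister_1 and canister_2 between 0.5 and 2.4 N)) and angle between each of canister_1, canister_2, pepper_mill, squeeze_bottle's own z axis and vertical below 0.06 rad and linear speed of each of canister_1, canister_2, pepper_mill, squeeze_bottle below 0.02 m/s and angular speed of each of canister_1, canister_2, pepper_mill, squeeze_bottle below 0.2 rad/s and contact force between each of canister_1, canister_2, pepper_mill, squeeze_bottle and the fingers below 0.05 N); the robot touches nothing.
It fails at once if the pesto jar is pushed more than 20 mm from its place or tipped (distance of pesto_jar from where it was at the start of the episode above 0.02 m or angle between pesto_jar's own z axis and vertical above 0.3 rad).
It fails at once if the cup stack is pushed more than 20 mm from its place or tipped (distance of cup_stack from where it was at the start of the episode above 0.02 m or angle between cup_stack's own z axis and vertical above 0.3 rad).
It fails at once if a canister, the mill or the bottle is tipped more than 40 degrees from upright (angle between any of canister_1, canister_2, pepper_mill, squeeze_bottle's own z axis and vertical above 0.7 rad).
It also fails if it takes over 128 s, if anything falls off the work surface, if the arm or the gripper's body presses on something with over 40 N, if the wrist force passes 120 N, or if a joint passes its speed limit or range.

## Working session

There is one attempt and no reset: what is moved stays moved. The work goes in short steps, Python scripts to look and compute and a tool call to move; the robot and the scene stay as the last step left them, time stands still between calls to the robot, and variables do not carry over. Pictures are saved under pics/ and viewed, about 12 in all and at most 16, crops included, and the job is handed in when it is done.

Besides the shell and the picture viewer there is one more tool, called after "Emit:" as name([rows], argument=value, ...), one row to a line, values as JSON. servo_tool: Moves the arm, as the interface text tells. Its arguments: {"type":"object","properties":{"steps":{"type":"array"}},"required":["steps"]}

```bash
ls; mkdir -p pics; cat > h.py <<'E'
import numpy as np, cv2
from station import robot
def cap(n,f=None):
    info=robot.camera_info(n); p,d=robot.capture(n)
    if f: cv2.imwrite(f'pics/{f}.png',p); np.savez(f'pics/{f}.npz',p=p,d=d,**{k:np.array(info[k]) for k in('mtx','R','t')})
    return p,d,info
def cloud(d,i):
    K,R,t=[np.array(i[k]) for k in('mtx','R','t')]
    v,u=np.mgrid[:d.shape[0],:d.shape[1]]
    c=np.stack([(u-K[0,2])/K[0,0]*d,(v-K[1,2])/K[1,1]*d,d],-1)
    return (c-t)@R
def ray(u,v,i,z):
    K,R,t=[np.array(i[k]) for k in('mtx','R','t')]
    o=-R.T@t; r=R.T@np.linalg.solve(K,[u,v,1]); return o+r*(z-o[2])/r[2]
E
python3 - <<'E'
from h import *
print(robot.state(), robot.grip_point_offset)
for n in('top','scene'):
    p,d,i=cap(n,n); print(n,np.round(i['mtx'],1).tolist(),np.round(i['R'],3).tolist(),np.round(i['t'],3))
E
```

```text
pics
{'time': 0.0, 'qpos': array([ 1.08712856,  0.38426129,  0.01640188,  1.37118172, -0.00627831,
        1.38822332, -0.04651327]), 'joint_vel': array([ 8.00244519e-04,  7.26412966e-04,  7.15510380e-04,  8.57482943e-05,
       -4.69268751e-04, -5.26066086e-04,  1.73521148e-03]), 'effort': array([-5.73194811e-04, -6.27597499e+01,  8.44036303e-01, -3.71820974e+01,
        1.67318922e-02,  1.44003157e-02,  5.44574698e-05]), 'tcp_pos': array([ 0.25508454, -0.57000314,  0.23025222]), 'tool_rot': array([-9.81447006e-04,  9.77947354e-01,  2.08849105e-01, -2.45830459e-04]), 'force': array([-0.58789857, -0.39227808,  0.66206539]), 'ft_torque': array([-0.02450098,  0.00329154,  0.01865977]), 'opening': 0.08533046491232858} 0.0187
top [[509.0, 0.0, 320.9], [0.0, 509.0, 237.3], [0.0, 0.0, 1.0]] [[-0.003, -1.0, 0.016], [-0.996, 0.002, -0.085], [0.085, -0.016, -0.996]] [-0.006  0.564  1.134]
scene [[471.6, 0.0, 315.7], [0.0, 471.6, 236.3], [0.0, 0.0, 1.0]] [[0.233, 0.972, 0.004], [0.513, -0.12, -0.85], [-0.826, 0.2, -0.527]] [-0.128 -0.261  1.385]
```

View pics/top.png

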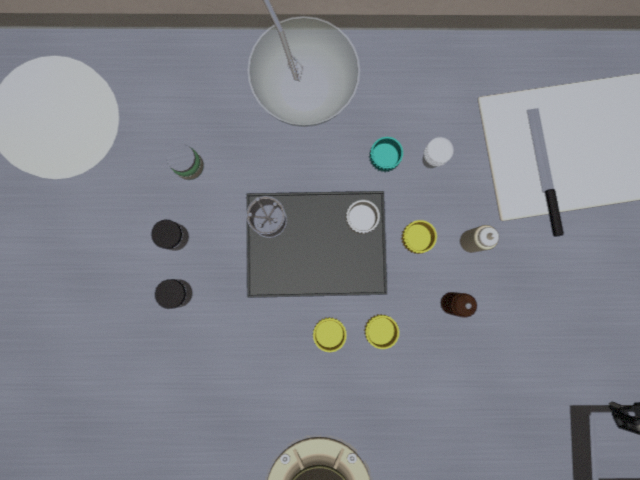

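View pics/scene.png

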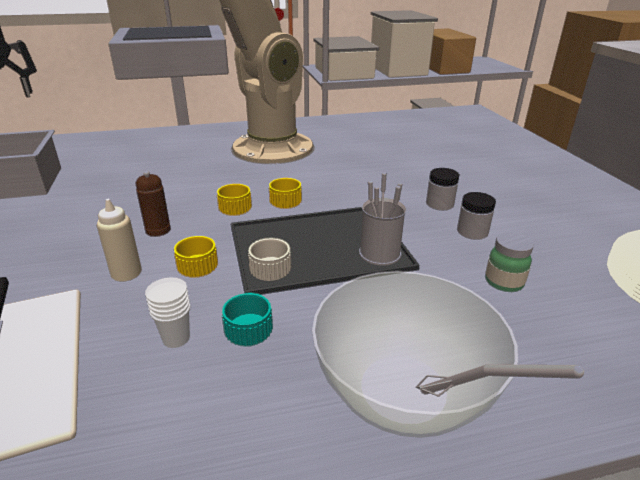

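The top view (x up, y to the left) shows:
- **Steel pot with spoons:** (267,217), on the left.
- **White ramekin:** (363,217). The turquoise one at (386,153) and the yellow ones at (420,237), (330,335) and (382,332) are decoys.
- **Black-lidded canisters:** (168,234) and (172,293).
- **Bottle:** (485,238).
- **Mill:** (460,304).
- **Green jar:** (187,163).
- **Cup stack:** (438,152).

Next I'll measure these and check them in one enlarged crop.

```bash
cat > m.py <<'E'
from h import *
def meas(d,i,seeds,rad=0.07):
    P=cloud(d,i); out={}
    for n,(u,v,zlo,zhi,r) in seeds.items():
        g=ray(u,v,i,(zlo+zhi)/2)
        m=(P[...,2]>zlo)&(P[...,2]<zhi)&(np.hypot(P[...,0]-g[0],P[...,1]-g[1])<rad)&(d>0)
        q=P[m]; 
        if len(q)<5: out[n]=None; continue
        (cx,cy),R=cv2.minEnclosingCircle(q[:,:2].astype(np.float32))
        out[n]=np.r_[cx,cy,R,r,np.median(q[:,2]),len(q)]
    return out
E
python3 - <<'E'
from m import *
z=np.load('pics/top.npz'); p,d=z['p'],z['d']; i={k:z[k] for k in('mtx','R','t')}
S=dict(pot=(267,217,.09,.115,.041),ram=(363,217,.03,.06,.037),c1=(168,234,.065,.09,.032),c2=(172,293,.065,.09,.032),
 mill=(465,304,.05,.10,.026),millhead=(465,306,.105,.15,.02),bot=(483,240,.05,.10,.027),botcap=(486,237,.108,.16,.02),jar=(185,161,.07,.1,.034),cup=(438,152,.08,.11,.0285))
for n,r in meas(d,i,S).items(): print(n,np.round(r,4))
# tray: dark mask
hsv=cv2.cvtColor(p,cv2.COLOR_BGR2HSV); m=(hsv[...,2]<75).astype(np.uint8); m[:,:230]=0;m[:,400:]=0;m[:170]=0;m[310:]=0
c=max(cv2.findContours(m,0,2)[0],key=cv2.contourArea); h=cv2.convexHull(c)[:,0]
w=np.array([ray(u,v,i,.012)[:2] for u,v in h]); R=cv2.minAreaRect(w.astype(np.float32)); print('tray',R)
cr=np.hstack([cv2.resize(p[200:330,130:270],(420,390)),cv2.resize(p[200:330,400:520],(360,390))]); cv2.imwrite('pics/crop.png',cr)
E
```

```text
pot [6.054e-01 1.128e-01 4.100e-02 4.100e-02 1.024e-01 3.170e+02]
ram [ 6.093e-01 -9.950e-02  3.720e-02  3.700e-02  4.800e-02  2.830e+02]
c1 [5.678e-01 3.296e-01 3.270e-02 3.200e-02 7.850e-02 7.180e+02]
c2 [4.390e-01 3.194e-01 3.260e-02 3.200e-02 7.860e-02 7.410e+02]
mill [ 4.133e-01 -3.050e-01  2.590e-02  2.600e-02  7.970e-02  1.650e+02]
millhead [ 4.139e-01 -3.058e-01  2.490e-02  2.000e-02  1.202e-01  4.460e+02]
bot [ 5.548e-01 -3.489e-01  2.610e-02  2.700e-02  7.480e-02  1.710e+02]
botcap [ 5.563e-01 -3.536e-01  2.640e-02  2.000e-02  1.275e-01  4.700e+02]
jar [7.335e-01 2.990e-01 3.060e-02 3.400e-02 8.550e-02 6.200e+02]
cup [ 7.481e-01 -2.655e-01  2.910e-02  2.850e-02  9.460e-02  5.640e+02]
tray ((0.5527253150939941, -0.018179595470428467), (0.23319804668426514, 0.271125853061676), 0.7277698516845703)
```

View pics/crop.png

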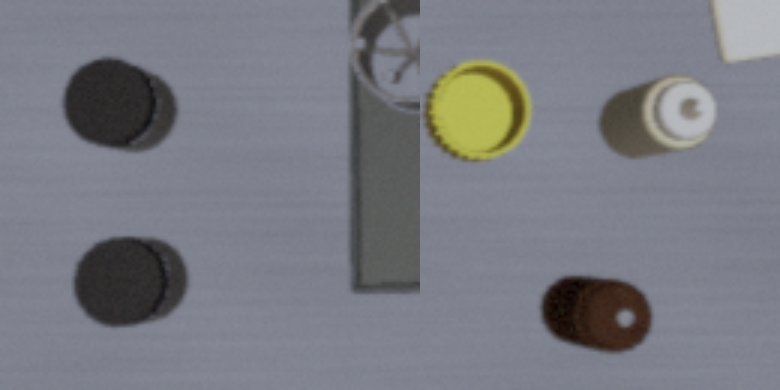

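The crop confirms it: the left half shows the two black-lidded canisters, the right half the bottle (cream, nozzle), the brown mill with its steel knob, and a yellow decoy. The mill goes first. I'll turn the tool so that tool x is world y, tool y is world x and tool z points down.

Emit:
servo_tool([
  [0,[0.253,-0.177,0],[0,0,-1.15]],
  [0,[0.253,-0.177,0],[0,0,-1.15]],
  [0,[0.253,-0.177,0],[0,0,-1.15]],
  [0,[0.253,-0.177,0],[0,0,-1.15]],
  [0,[0.253,-0.177,0],[0,0,-1.15]],
  [0,[0.253,-0.177,0],[0,0,-1.15]],
  [0,[0.253,-0.177,0],[0,0,-1.15]],
  [0,[0.253,-0.177,0],[0,0,-1.15]],
])

```text
time: 0.77
tcp_pos: [0.4171, -0.2992, 0.2313]
tool_rot: [-0.0, 0.754, 0.657, 0.001]
force: [1.3, -0.0, 0.1]
opening: 0.0853
```

Emit:
servo_tool([
  [0,[0,0,0],[0,0,-0.137]],
  [0,[0,0,0],[0,0,-0.137]],
  [0,[0,0,0],[0,0,-0.137]],
  [0,[0,0,0],[0,0,-0.137]],
])

```text
time: 1.1
tcp_pos: [0.4132, -0.3065, 0.231]
tool_rot: [-0.0, 0.714, 0.7, -0.0]
force: [-0.5, -0.5, 0.1]
opening: 0.0854
```

Emit:
servo_tool([
  [0,[0.001,0.001,0.04],[0,0,0]],
  [0,[0.001,0.001,0.08],[0,0,0]],
  [0,[0.001,0.001,0.115],[0,0,0]],
  [0,[0.001,0.001,0.145],[0,0,0]],
  [0,[0.001,0.001,0.16],[0,0,0]],
  [0,[0.001,0.001,0.163],[0,0,0]],
  [0,[0.001,0.001,0.163],[0,0,0]],
  [0,[0.001,0.001,0.163],[0,0,0]],
])

```text
time: 1.77
tcp_pos: [0.4153, -0.3055, 0.0693]
tool_rot: [0.001, 0.713, 0.702, 0.0]
force: [0.7, 0.2, 1.1]
opening: 0.0852
```

Emit:
servo_tool([
  [1,[0,0,0],[0,0,0]],
  [1,[0,0,0],[0,0,0]],
  [1,[0,0,0],[0,0,0]],
  [1,[0,0,0],[0,0,0]],
  [1,[0,0,0],[0,0,0]],
  [1,[0,0,0],[0,0,0]],
  [1,[0,0,0],[0,0,0]],
  [1,[0,0,0],[0,0,0]],
])

```text
time: 2.43
tcp_pos: [0.4154, -0.3053, 0.0698]
tool_rot: [0.001, 0.712, 0.702, -0.0]
force: [-2.8, 0.7, 7.6]
opening: 0.0506
```

Emit:
servo_tool([
  [1,[0,0,-0.02],[0,0,0]],
  [1,[0,0,-0.05],[0,0,0]],
  [1,[0,0,-0.08],[0,0,0]],
  [1,[0,0,-0.1],[0,0,0]],
  [1,[0,0,-0.1],[0,0,0]],
  [1,[0,0,-0.1],[0,0,0]],
])

```text
time: 2.93
tcp_pos: [0.4155, -0.3049, 0.1695]
tool_rot: [0.001, 0.712, 0.702, 0.0]
force: [0.8, 0.6, -3.2]
opening: 0.0506
```

Emit:
servo_tool([
  [1,[0.03,0.01,0],[0,0,0]],
  [1,[0.065,0.025,0],[0,0,0]],
  [1,[0.1,0.04,0],[0,0,0]],
  [1,[0.135,0.055,0],[0,0,0]],
  [1,[0.17,0.07,0],[0,0,0]],
  [1,[0.195,0.077,0],[0,0,0]],
  [1,[0.204,0.079,0],[0,0,0]],
  [1,[0.204,0.079,0],[0,0,0]],
])

```text
time: 3.6
tcp_pos: [0.4963, -0.0979, 0.1668]
tool_rot: [-0.001, 0.71, 0.704, -0.0]
force: [0.3, 0.6, -2.3]
opening: 0.0504
```

Emit:
servo_tool([
  [1,[0,0,0],[0,0,0]],
  [1,[0,0,0],[0,0,0]],
])

```text
time: 3.77
tcp_pos: [0.4957, -0.1034, 0.1674]
tool_rot: [-0.0, 0.712, 0.702, -0.001]
force: [-1.0, -0.1, -3.2]
opening: 0.0509
```

Emit:
servo_tool([
  [1,[0.001,-0.001,0.03],[0,0,0]],
  [1,[0.001,-0.001,0.06],[0,0,0]],
  [1,[0.001,-0.001,0.08],[0,0,0]],
  [1,[0.001,-0.001,0.088],[0,0,0]],
  [1,[0.001,-0.001,0.091],[0,0,0]],
  [1,[0.001,-0.001,0.093],[0,0,0]],
  [1,[0.001,-0.001,0.093],[0,0,0]],
  [1,[0.001,-0.001,0.093],[0,0,0]],
])

```text
time: 4.43
tcp_pos: [0.4966, -0.101, 0.0766]
tool_rot: [0.001, 0.712, 0.702, 0.001]
force: [0.2, -0.2, -2.1]
opening: 0.0505
```

Emit:
servo_tool([
  [1,[0,0,0.001],[0,0,0]],
  [1,[0,0,0.002],[0,0,0]],
  [1,[0,0,0.0025],[0,0,0]],
  [1,[0,0,0.0025],[0,0,0]],
])

```text
time: 4.77
tcp_pos: [0.4963, -0.1007, 0.0739]
tool_rot: [0.001, 0.712, 0.703, 0.0]
force: [-1.9, -1.1, 4.0]
opening: 0.0506
```

Emit:
servo_tool([
  [0,[0,0,0],[0,0,0]],
  [0,[0,0,0],[0,0,0]],
  [0,[0,0,0],[0,0,0]],
  [0,[0,0,0],[0,0,0]],
  [0,[0,0,0],[0,0,0]],
  [0,[0,0,-0.02],[0,0,0]],
  [0,[0,0,-0.06],[0,0,0]],
  [0,[0,0,-0.1],[0,0,0]],
])

```text
time: 5.43
tcp_pos: [0.4942, -0.1002, 0.1727]
tool_rot: [-0.002, 0.712, 0.703, -0.001]
force: [0.9, -0.3, 0.2]
opening: 0.0856
```

Emit:
servo_tool([
  [0,[0,0,-0.03],[0,0,0]],
  [0,[-0.02,0.005,-0.06],[0,0,0]],
  [0,[-0.06,0.015,-0.06],[0,0,0]],
  [0,[-0.1,0.024,-0.06],[0,0,0]],
  [0,[-0.14,0.034,-0.06],[0,0,0]],
  [0,[-0.18,0.044,-0.06],[0,0,0]],
  [0,[-0.22,0.054,-0.06],[0,0,0]],
  [0,[-0.25,0.06,-0.06],[0,0,0]],
])

```text
time: 6.1
tcp_pos: [0.5519, -0.3553, 0.2321]
tool_rot: [0.0, 0.713, 0.702, -0.001]
force: [0.5, 0.0, 0.3]
opening: 0.0855
```

Emit:
servo_tool([
  [0,[0,0,0],[0,0,0]],
  [0,[0,0,0],[0,0,0]],
  [0,[0,0,0],[0,0,0]],
])

```text
time: 6.35
tcp_pos: [0.5526, -0.3505, 0.2323]
tool_rot: [-0.001, 0.711, 0.703, 0.0]
force: [0.3, -0.0, 1.0]
opening: 0.0854
```

```bash
python3 - <<'E'
from m import *
p,d,i=cap('top','t2'); cv2.imwrite('pics/t2c.png',cv2.resize(p[170:330,220:540],(800,400)))
s=robot.state(); print(np.round(s['tcp_pos'],4))
S=dict(mill=(365,270,.105,.15,.02),bot=(483,240,.05,.104,.027),botcap=(486,237,.108,.16,.02))
for n,r in meas(d,i,S).items(): print(n,np.round(r,4))
E
```

```text
[ 0.5528 -0.3497  0.2328]
mill [ 4.933e-01 -1.011e-01  2.510e-02  2.000e-02  1.243e-01  4.390e+02]
bot [ 5.550e-01 -3.496e-01  2.620e-02  2.700e-02  7.860e-02  1.820e+02]
botcap [ 5.556e-01 -3.548e-01  2.680e-02  2.000e-02  1.276e-01  4.570e+02]
```

View pics/t2c.png

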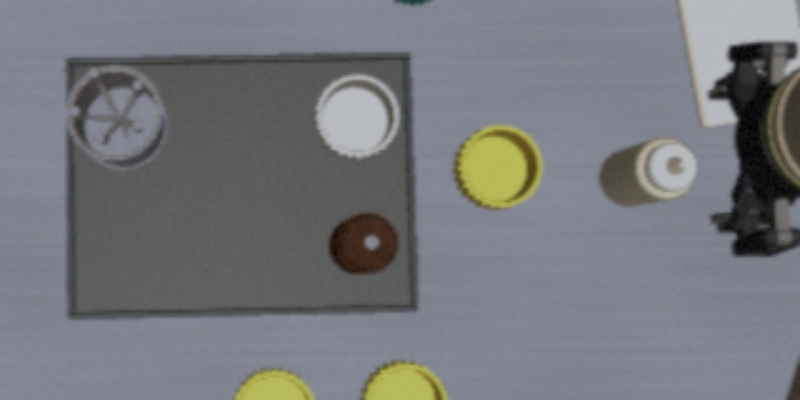

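The crop shows the mill upright at crop (365,243), directly in front of the white ramekin, and the bottle untouched. Next is the bottle. I'll watch the force, because the palm passes close to the nozzle.

Emit:
servo_tool([
  [0,[-0.002,0.003,0.04],[0,0,0]],
  [0,[-0.002,0.003,0.08],[0,0,0]],
  [0,[-0.002,0.003,0.11],[0,0,0]],
  [0,[-0.002,0.003,0.13],[0,0,0]],
  [0,[-0.002,0.003,0.142],[0,0,0]],
  [0,[-0.002,0.003,0.148],[0,0,0]],
  [0,[-0.002,0.003,0.151],[0,0,0]],
  [0,[-0.002,0.003,0.151],[0,0,0]],
])

```text
time: 7.07
tcp_pos: [0.5561, -0.3531, 0.0828]
tool_rot: [0.001, 0.711, 0.703, 0.0]
force: [0.1, -0.6, -0.1]
opening: 0.0852
```

Emit:
servo_tool([
  [1,[0,0,0],[0,0,0]],
  [1,[0,0,0],[0,0,0]],
  [1,[0,0,0],[0,0,0]],
  [1,[0,0,0],[0,0,0]],
  [1,[0,0,0],[0,0,0]],
  [1,[0,0,0],[0,0,0]],
  [1,[0,0,0],[0,0,0]],
  [1,[0,0,0],[0,0,0]],
])

```text
time: 7.73
tcp_pos: [0.5564, -0.3539, 0.0836]
tool_rot: [0.002, 0.712, 0.702, 0.0]
force: [-0.1, -0.5, 6.6]
opening: 0.0522
```

Emit:
servo_tool([
  [1,[0,0,-0.02],[0,0,0]],
  [1,[0,0,-0.05],[0,0,0]],
  [1,[0,0,-0.08],[0,0,0]],
  [1,[0,0,-0.1],[0,0,0]],
  [1,[0,0,-0.1],[0,0,0]],
  [1,[0,0,-0.1],[0,0,0]],
])

```text
time: 8.23
tcp_pos: [0.5558, -0.3536, 0.1827]
tool_rot: [0.001, 0.712, 0.702, 0.0]
force: [0.2, -0.2, -3.1]
opening: 0.0524
```

Emit:
servo_tool([
  [1,[0.03,0.004,0],[0,0,0]],
  [1,[0.065,0.01,0],[0,0,0]],
  [1,[0.1,0.015,0],[0,0,0]],
  [1,[0.135,0.02,0],[0,0,0]],
  [1,[0.17,0.025,0],[0,0,0]],
  [1,[0.205,0.03,0],[0,0,0]],
  [1,[0.24,0.035,0],[0,0,0]],
  [1,[0.27,0.039,0],[0,0,0]],
])

```text
time: 8.9
tcp_pos: [0.5966, -0.0809, 0.1794]
tool_rot: [-0.002, 0.711, 0.703, -0.001]
force: [-0.2, 0.0, -3.8]
opening: 0.0523
```

Emit:
servo_tool([
  [1,[0.03,0.004,0],[0,0,0]],
  [1,[0.055,0.008,0],[0,0,0]],
  [1,[0.075,0.01,0],[0,0,0]],
  [1,[0.085,0.011,0],[0,0,0]],
  [1,[0.09,0.012,0],[0,0,0]],
  [1,[0.09,0.012,0],[0,0,0]],
  [1,[0.09,0.012,0],[0,0,0]],
  [1,[0.09,0.012,0],[0,0,0]],
])

```text
time: 9.57
tcp_pos: [0.6109, 0.0035, 0.1814]
tool_rot: [0.0, 0.713, 0.702, -0.001]
force: [-0.1, -0.4, -2.2]
opening: 0.052
```

Emit:
servo_tool([
  [1,[0.003,-0.003,0.03],[0,0,0]],
  [1,[0.003,-0.003,0.06],[0,0,0]],
  [1,[0.003,-0.003,0.08],[0,0,0]],
  [1,[0.003,-0.003,0.087],[0,0,0]],
  [1,[0.003,-0.003,0.091],[0,0,0]],
  [1,[0.003,-0.003,0.093],[0,0,0]],
  [1,[0.003,-0.003,0.093],[0,0,0]],
  [1,[0.003,-0.003,0.093],[0,0,0]],
])

```text
time: 10.23
tcp_pos: [0.6091, 0.0089, 0.0904]
tool_rot: [0.001, 0.712, 0.702, 0.001]
force: [-0.5, -0.5, -2.9]
opening: 0.0523
```

Emit:
servo_tool([
  [1,[0,0,0],[0,0,0]],
  [1,[0,0,0],[0,0,0]],
])

```text
time: 10.4
tcp_pos: [0.6087, 0.009, 0.0899]
tool_rot: [0.001, 0.712, 0.702, 0.001]
force: [-0.1, -0.2, -1.9]
opening: 0.0526
```

Emit:
servo_tool([
  [1,[0,0,0.001],[0,0,0]],
  [1,[0,0,0.002],[0,0,0]],
  [1,[0,0,0.0025],[0,0,0]],
  [1,[0,0,0.0025],[0,0,0]],
])

```text
time: 10.73
tcp_pos: [0.6084, 0.0091, 0.0875]
tool_rot: [0.0, 0.712, 0.703, 0.0]
force: [-2.2, 0.2, 6.0]
opening: 0.0524
```

Emit:
servo_tool([
  [0,[0,0,0],[0,0,0]],
  [0,[0,0,0],[0,0,0]],
  [0,[0,0,0],[0,0,0]],
  [0,[0,0,0],[0,0,0]],
  [0,[0,0,0],[0,0,0]],
  [0,[0,0,-0.02],[0,0,0]],
  [0,[0,0,-0.06],[0,0,0]],
  [0,[0,0,-0.1],[0,0,0]],
])

```text
time: 11.4
tcp_pos: [0.6067, 0.0089, 0.1858]
tool_rot: [-0.002, 0.712, 0.703, -0.001]
force: [1.6, 0.1, 0.6]
opening: 0.0854
```

Emit:
servo_tool([
  [0,[0,0,-0.03],[0,0,0]],
  [0,[0,0,-0.05],[0,0,0]],
  [0,[0.02,-0.003,-0.05],[0,0,0]],
  [0,[0.06,-0.008,-0.05],[0,0,0]],
  [0,[0.1,-0.013,-0.05],[0,0,0]],
  [0,[0.14,-0.018,-0.05],[0,0,0]],
  [0,[0.18,-0.023,-0.05],[0,0,0]],
  [0,[0.22,-0.028,-0.05],[0,0,0]],
])

```text
time: 12.07
tcp_pos: [0.5824, 0.231, 0.2365]
tool_rot: [0.0, 0.712, 0.702, 0.0]
force: [1.1, 1.2, 0.1]
opening: 0.0854
```

Emit:
servo_tool([
  [0,[0.04,-0.005,0],[0,0,0]],
  [0,[0.08,-0.01,0],[0,0,0]],
  [0,[0.1,-0.012,0],[0,0,0]],
  [0,[0.1,-0.012,0],[0,0,0]],
  [0,[0.1,-0.012,0],[0,0,0]],
  [0,[0.1,-0.012,0],[0,0,0]],
])

```text
time: 12.57
tcp_pos: [0.5727, 0.3286, 0.2361]
tool_rot: [0.0, 0.712, 0.702, -0.0]
force: [-0.3, -0.4, 0.6]
opening: 0.0852
```

```bash
python3 - <<'E'
from m import *
s=robot.state(); print(np.round(s['tcp_pos'],4),s['force'])
p,d,i=cap('top','t3')
S=dict(mill=(365,270,.105,.15,.02),botcap=(315,212,.115,.16,.02),c1=(168,234,.065,.09,.032),c2=(172,293,.065,.09,.032),jar=(185,161,.07,.1,.034))
for n,r in meas(d,i,S).items(): print(n,np.round(r,4))
q,_,_=cap('scene','s3'); cv2.imwrite('pics/s3c.png',q[120:420,80:620])
E
```

```text
[0.5727 0.3286 0.2361] [-0.30092637 -0.44255519  0.64165781]
mill [ 4.939e-01 -1.012e-01  2.550e-02  2.000e-02  1.244e-01  4.390e+02]
botcap [6.073e-01 8.200e-03 2.570e-02 2.000e-02 1.326e-01 4.270e+02]
c1 [5.675e-01 3.298e-01 3.240e-02 3.200e-02 7.850e-02 7.180e+02]
c2 [4.495e-01 3.052e-01 2.630e-02 3.200e-02 7.790e-02 1.330e+02]
jar [7.334e-01 2.995e-01 3.030e-02 3.400e-02 8.590e-02 6.160e+02]
```

View pics/s3c.png

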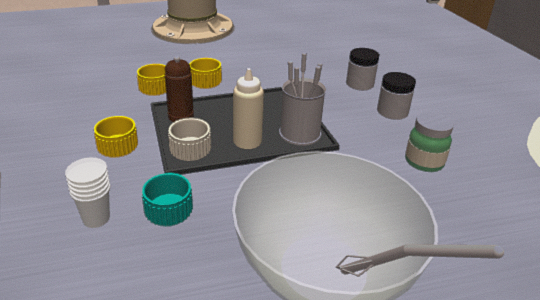

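The bottle stands upright midway between pot and ramekin, and the mill is in front of the ramekin. Next I'll heft the back canister, c1.

Emit:
servo_tool([
  [0,[0.001,-0.005,0.04],[0,0,0]],
  [0,[0.001,-0.005,0.08],[0,0,0]],
  [0,[0.001,-0.005,0.12],[0,0,0]],
  [0,[0.001,-0.005,0.155],[0,0,0]],
  [0,[0.001,-0.005,0.185],[0,0,0]],
  [0,[0.001,-0.005,0.2],[0,0,0]],
  [0,[0.001,-0.005,0.203],[0,0,0]],
  [0,[0.001,-0.005,0.203],[0,0,0]],
])

```text
time: 13.33
tcp_pos: [0.5674, 0.3288, 0.0325]
tool_rot: [-0.0, 0.712, 0.702, -0.001]
force: [0.5, -0.3, -0.1]
opening: 0.0857
```

Emit:
servo_tool([
  [1,[0,0,0],[0,0,0]],
  [1,[0,0,0],[0,0,0]],
  [1,[0,0,0],[0,0,0]],
  [1,[0,0,0],[0,0,0]],
  [1,[0,0,0],[0,0,0]],
  [1,[0,0,0],[0,0,0]],
  [1,[0,0,0],[0,0,0]],
])

```text
time: 13.92
tcp_pos: [0.5687, 0.3312, 0.0359]
tool_rot: [0.001, 0.712, 0.702, 0.002]
force: [-0.8, -0.6, 5.5]
opening: 0.063
```

Emit:
servo_tool([
  [1,[0,0,-0.01],[0,0,0]],
  [1,[0,0,-0.03],[0,0,0]],
  [1,[0,0,-0.04],[0,0,0]],
  [1,[0,0,-0.04],[0,0,0]],
  [1,[0,0,-0.04],[0,0,0]],
  [1,[0,0,-0.04],[0,0,0]],
])

```text
time: 14.42
tcp_pos: [0.5668, 0.3301, 0.0726]
tool_rot: [-0.0, 0.712, 0.702, -0.001]
force: [-0.2, 0.3, -4.1]
opening: 0.0633
```

Emit:
servo_tool([
  [1,[0,0,0],[0,0,0]],
  [1,[0,0,0],[0,0,0]],
])

```text
time: 14.58
tcp_pos: [0.5667, 0.3302, 0.0722]
tool_rot: [-0.0, 0.712, 0.703, -0.001]
force: [-0.1, -0.0, -4.2]
opening: 0.0628
```

Emit:
servo_tool([
  [1,[0,0,0],[0,0,0]],
  [1,[0,0,0],[0,0,0]],
])

```text
time: 14.75
tcp_pos: [0.567, 0.3304, 0.0728]
tool_rot: [-0.0, 0.712, 0.703, -0.0]
force: [0.2, -0.2, -4.0]
opening: 0.0632
```

Emit:
servo_tool([
  [1,[0,0,0],[0,0,0]],
  [1,[0,0,0],[0,0,0]],
])

```text
time: 14.92
tcp_pos: [0.5672, 0.3306, 0.0732]
tool_rot: [-0.0, 0.712, 0.703, -0.0]
force: [0.4, 0.6, -3.4]
opening: 0.0628
```

c1 reads 4 N, about 400 g, so it is the full one. It goes in front of the pot.

Emit:
servo_tool([
  [1,[-0.01,-0.01,-0.02],[0,0,0]],
  [1,[-0.03,-0.03,-0.03],[0,0,0]],
  [1,[-0.06,-0.05,-0.03],[0,0,0]],
  [1,[-0.095,-0.068,-0.03],[0,0,0]],
  [1,[-0.13,-0.08,-0.03],[0,0,0]],
  [1,[-0.165,-0.08,-0.03],[0,0,0]],
  [1,[-0.2,-0.08,-0.03],[0,0,0]],
  [1,[-0.22,-0.08,-0.03],[0,0,0]],
])

```text
time: 15.58
tcp_pos: [0.4842, 0.107, 0.1036]
tool_rot: [0.001, 0.713, 0.701, -0.001]
force: [1.2, -0.5, -3.6]
opening: 0.0632
```

Emit:
servo_tool([
  [1,[0,0,0],[0,0,0]],
  [1,[0,0,0],[0,0,0]],
  [1,[0,0,0],[0,0,0]],
  [1,[0,0,0],[0,0,0]],
])

```text
time: 15.92
tcp_pos: [0.4843, 0.1132, 0.1036]
tool_rot: [-0.0, 0.711, 0.703, 0.0]
force: [-0.1, 0.8, -3.3]
opening: 0.0631
```

Emit:
servo_tool([
  [1,[-0.002,0.003,0.03],[0,0,0]],
  [1,[-0.002,0.003,0.05],[0,0,0]],
  [1,[-0.002,0.003,0.058],[0,0,0]],
  [1,[-0.002,0.003,0.061],[0,0,0]],
  [1,[-0.002,0.003,0.062],[0,0,0]],
  [1,[-0.002,0.003,0.063],[0,0,0]],
  [1,[-0.002,0.003,0.063],[0,0,0]],
])

```text
time: 16.5
tcp_pos: [0.4881, 0.1101, 0.0413]
tool_rot: [0.0, 0.711, 0.703, 0.001]
force: [0.2, 0.6, -2.5]
opening: 0.0632
```

Emit:
servo_tool([
  [1,[0,0,0],[0,0,0]],
  [1,[0,0,0],[0,0,0]],
])

```text
time: 16.67
tcp_pos: [0.4879, 0.1097, 0.0411]
tool_rot: [0.0, 0.712, 0.703, 0.001]
force: [-0.4, 0.4, -3.1]
opening: 0.0636
```

Emit:
servo_tool([
  [1,[0,0,0.001],[0,0,0]],
  [1,[0,0,0.002],[0,0,0]],
  [1,[0,0,0.003],[0,0,0]],
  [1,[0,0,0.003],[0,0,0]],
])

```text
time: 17.0
tcp_pos: [0.4879, 0.1096, 0.0398]
tool_rot: [0.001, 0.712, 0.702, 0.0]
force: [-10.7, -4.3, 25.0]
opening: 0.0633
```

Emit:
servo_tool([
  [1,[0,0,-0.001],[0,0,0]],
  [1,[0,0,-0.0015],[0,0,0]],
  [1,[0,0,-0.0015],[0,0,0]],
])

```text
time: 17.25
tcp_pos: [0.4879, 0.1096, 0.0399]
tool_rot: [0.001, 0.712, 0.702, 0.0]
force: [-4.6, -2.8, 9.8]
opening: 0.0631
```

Emit:
servo_tool([
  [0,[0,0,0],[0,0,0]],
  [0,[0,0,0],[0,0,0]],
  [0,[0,0,0],[0,0,0]],
  [0,[0,0,0],[0,0,0]],
  [0,[0,0,-0.01],[0,0,0]],
  [0,[0,0,-0.04],[0,0,0]],
  [0,[0,0,-0.08],[0,0,0]],
  [0,[0,0,-0.12],[0,0,0]],
])

```text
time: 17.92
tcp_pos: [0.4863, 0.1097, 0.1602]
tool_rot: [-0.001, 0.711, 0.703, -0.001]
force: [2.0, -0.6, -0.4]
opening: 0.0855
```

Emit:
servo_tool([
  [0,[0.01,-0.005,-0.03],[0,0,0]],
  [0,[0.05,-0.015,-0.03],[0,0,0]],
  [0,[0.09,-0.025,-0.03],[0,0,0]],
  [0,[0.13,-0.035,-0.03],[0,0,0]],
  [0,[0.17,-0.045,-0.03],[0,0,0]],
  [0,[0.2,-0.049,-0.03],[0,0,0]],
  [0,[0.21,-0.049,-0.03],[0,0,0]],
  [0,[0.21,-0.049,-0.03],[0,0,0]],
])

```text
time: 18.58
tcp_pos: [0.4394, 0.3237, 0.1895]
tool_rot: [-0.001, 0.71, 0.705, 0.001]
force: [-0.3, -0.6, 0.2]
opening: 0.0851
```

Emit:
servo_tool([
  [0,[0,0,0],[0,0,0]],
  [0,[0,0,0],[0,0,0]],
  [0,[0,0,0],[0,0,0]],
])

```text
time: 18.83
tcp_pos: [0.442, 0.3183, 0.1889]
tool_rot: [0.0, 0.713, 0.701, -0.0]
force: [-0.4, 1.1, -0.3]
opening: 0.0854
```

```bash
python3 - <<'E'
from m import *
s=robot.state(); print(np.round(s['tcp_pos'],4),s['force'])
p,d,i=cap('top','t4')
S=dict(botcap=(315,212,.115,.16,.02),full=(262,266,.065,.09,.032),c2=(172,293,.065,.09,.032))
for n,r in meas(d,i,S,.055).items(): print(n,np.round(r,4))
cv2.imwrite('pics/t4c.png',cv2.resize(p[150:330,120:420],(800,480)))
E
```

```text
[0.442  0.3183 0.1889] [-0.40393544  1.10006601 -0.26611945]
botcap [6.077e-01 8.400e-03 2.630e-02 2.000e-02 1.325e-01 4.200e+02]
full [4.878e-01 1.084e-01 3.190e-02 3.200e-02 8.260e-02 6.980e+02]
c2 [4.381e-01 3.189e-01 3.260e-02 3.200e-02 7.850e-02 7.420e+02]
```

View pics/t4c.png

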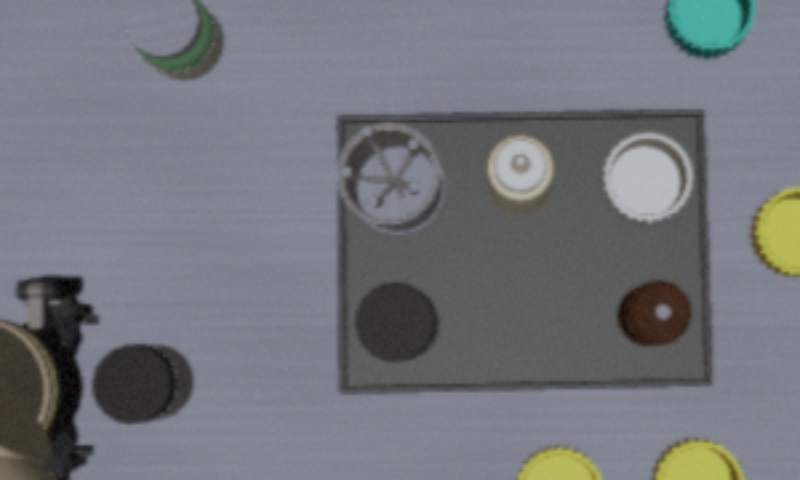

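The full canister stands squarely in front of the pot at crop (397,321). Now I'll pick up and heft the other one.

Emit:
servo_tool([
  [0,[0.001,-0.0035,0.04],[0,0,0]],
  [0,[0.001,-0.0035,0.08],[0,0,0]],
  [0,[0.001,-0.0035,0.115],[0,0,0]],
  [0,[0.001,-0.0035,0.14],[0,0,0]],
  [0,[0.001,-0.0035,0.152],[0,0,0]],
  [0,[0.001,-0.0035,0.156],[0,0,0]],
  [0,[0.001,-0.0035,0.156],[0,0,0]],
  [0,[0.001,-0.0035,0.156],[0,0,0]],
])

```text
time: 19.55
tcp_pos: [0.4387, 0.3218, 0.0345]
tool_rot: [0.0, 0.712, 0.702, 0.001]
force: [0.9, 0.1, 0.2]
opening: 0.0855
```

Emit:
servo_tool([
  [1,[0,0,0],[0,0,0]],
  [1,[0,0,0],[0,0,0]],
  [1,[0,0,0],[0,0,0]],
  [1,[0,0,0],[0,0,0]],
  [1,[0,0,0],[0,0,0]],
  [1,[0,0,0],[0,0,0]],
  [1,[0,0,0],[0,0,0]],
])

```text
time: 20.13
tcp_pos: [0.4387, 0.3221, 0.035]
tool_rot: [0.001, 0.712, 0.702, 0.002]
force: [0.2, -1.7, 8.7]
opening: 0.063
```

Emit:
servo_tool([
  [1,[0,0,-0.02],[0,0,0]],
  [1,[0,0,-0.05],[0,0,0]],
  [1,[0,0,-0.085],[0,0,0]],
  [1,[0,0,-0.11],[0,0,0]],
  [1,[0,0,-0.12],[0,0,0]],
  [1,[0,0,-0.12],[0,0,0]],
  [1,[0,0,-0.12],[0,0,0]],
  [1,[0,0,-0.12],[0,0,0]],
])

```text
time: 20.8
tcp_pos: [0.4369, 0.3204, 0.1512]
tool_rot: [-0.0, 0.712, 0.702, -0.001]
force: [-0.0, -0.5, -1.4]
opening: 0.0638
```

Emit:
servo_tool([
  [1,[0,0,0],[0,0,0]],
  [1,[0,0,0],[0,0,0]],
])

```text
time: 20.97
tcp_pos: [0.4369, 0.3207, 0.1513]
tool_rot: [-0.0, 0.712, 0.703, -0.001]
force: [0.0, -0.5, -1.5]
opening: 0.0634
```

Emit:
servo_tool([
  [1,[0,0,0],[0,0,0]],
  [1,[0,0,0],[0,0,0]],
])

```text
time: 21.13
tcp_pos: [0.4373, 0.3211, 0.1522]
tool_rot: [-0.0, 0.712, 0.703, -0.0]
force: [0.0, 0.9, -0.8]
opening: 0.0636
```

Emit:
servo_tool([
  [1,[-0.03,0.008,0],[0,0,0]],
  [1,[-0.065,0.016,0],[0,0,0]],
  [1,[-0.1,0.025,0],[0,0,0]],
  [1,[-0.135,0.034,0],[0,0,0]],
  [1,[-0.17,0.042,0],[0,0,0]],
  [1,[-0.2,0.049,0],[0,0,0]],
  [1,[-0.21,0.051,0],[0,0,0]],
  [1,[-0.21,0.051,0],[0,0,0]],
])

```text
time: 21.8
tcp_pos: [0.4866, 0.1065, 0.1525]
tool_rot: [0.0, 0.714, 0.7, -0.001]
force: [-0.2, 0.8, -1.6]
opening: 0.0635
```

Emit:
servo_tool([
  [1,[0,0,0],[0,0,0]],
  [1,[0,0,0],[0,0,0]],
  [1,[0,0,0],[0,0,0]],
  [1,[0,0,0],[0,0,0]],
])

```text
time: 22.13
tcp_pos: [0.4855, 0.1121, 0.1529]
tool_rot: [-0.0, 0.711, 0.703, 0.0]
force: [0.3, -0.2, -1.2]
opening: 0.064
```

```bash
python3 - <<'E'
from m import *
s=robot.state(); print(np.round(s['tcp_pos'],4))
p,d,i=cap('scene','s4'); cv2.imwrite('pics/s4c.png',cv2.resize(p[60:300,260:540],(700,600)))
# canister side columns: two views rays at rows of each can
g=p[...,:]; K,R,t=[np.array(i[k]) for k in('mtx','R','t')]
def px(X): c=K@(R@np.array(X)+t); return c[:2]/c[2]
for X in([.4878,.1084,.0825],[.4878,.1084,.117],[.4878,.1084,.195]): print(X,px(X))
E
```

```text
[0.4855 0.1121 0.1529]
[0.4878, 0.1084, 0.0825] [360.47669839 190.02358588]
[0.4878, 0.1084, 0.117] [361.40620995 174.44991644]
[0.4878, 0.1084, 0.195] [363.6459543  136.92371452]
```

View pics/s4c.png

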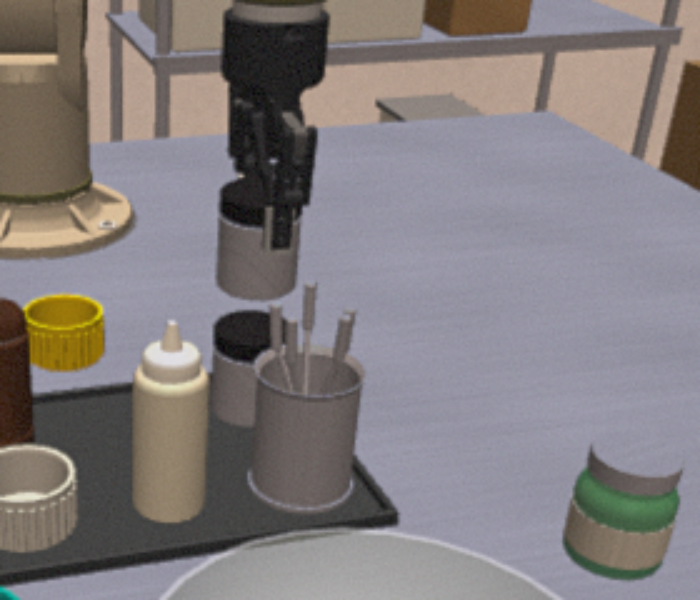

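The scene crop shows the held canister level above the full one, its bottom edge at crop x 217–297. It is within about 2 mm of the lower lid, so I'll make a small correction and lower it.

Emit:
servo_tool([
  [1,[-0.002,0.002,0.012],[0,0,0]],
  [1,[-0.002,0.002,0.022],[0,0,0]],
  [1,[-0.002,0.002,0.028],[0,0,0]],
  [1,[-0.002,0.002,0.031],[0,0,0]],
  [1,[-0.002,0.002,0.032],[0,0,0]],
  [1,[-0.002,0.002,0.032],[0,0,0]],
  [1,[-0.002,0.002,0.032],[0,0,0]],
])

```text
time: 22.77
tcp_pos: [0.488, 0.1086, 0.121]
tool_rot: [0.0, 0.712, 0.703, 0.0]
force: [0.2, -0.1, -0.7]
opening: 0.0634
```

Emit:
servo_tool([
  [1,[0,0,0.001],[0,0,0]],
  [1,[0,0,0.001],[0,0,0]],
  [1,[0,0,0.001],[0,0,0]],
])

```text
time: 23.02
tcp_pos: [0.488, 0.1086, 0.1201]
tool_rot: [0.0, 0.712, 0.703, 0.0]
force: [0.1, -0.6, -0.9]
opening: 0.0636
```

Emit:
servo_tool([
  [1,[0.001,0,0.001],[0,0,0]],
  [1,[0.001,0,0.0015],[0,0,0]],
  [1,[0.001,0,0.0015],[0,0,0]],
  [1,[0.001,0,0.0015],[0,0,0]],
])

```text
time: 23.35
tcp_pos: [0.4878, 0.1096, 0.1183]
tool_rot: [-0.0, 0.712, 0.703, -0.0]
force: [0.9, -0.2, -0.7]
opening: 0.0636
```

Emit:
servo_tool([
  [1,[0,0,0.0005],[0,0,0]],
  [1,[0,0,0.001],[0,0,0]],
  [1,[0,0,0.001],[0,0,0]],
])

```text
time: 23.6
tcp_pos: [0.4878, 0.1095, 0.1172]
tool_rot: [-0.0, 0.712, 0.703, -0.0]
force: [-0.6, -0.6, -0.5]
opening: 0.0635
```

Emit:
servo_tool([
  [1,[0,0,0.0005],[0,0,0]],
  [1,[0,0,0.001],[0,0,0]],
  [1,[0,0,0.001],[0,0,0]],
])

```text
time: 23.85
tcp_pos: [0.488, 0.1096, 0.1171]
tool_rot: [0.0, 0.712, 0.703, 0.0]
force: [-2.5, -0.8, 7.1]
opening: 0.0637
```

Contact. I'll release, lift and retreat.

Emit:
servo_tool([
  [1,[0,0,-0.0005],[0,0,0]],
  [0,[0,0,-0.0005],[0,0,0]],
  [0,[0,0,-0.0005],[0,0,0]],
  [0,[0,0,-0.0005],[0,0,0]],
  [0,[0,0,-0.0005],[0,0,0]],
  [0,[0,0,-0.01],[0,0,0]],
  [0,[0,0,-0.04],[0,0,0]],
  [0,[0,0,-0.08],[0,0,0]],
])

```text
time: 24.52
tcp_pos: [0.4858, 0.1091, 0.1951]
tool_rot: [-0.002, 0.712, 0.703, -0.002]
force: [1.4, -1.1, 0.3]
opening: 0.0854
```

Emit:
servo_tool([
  [0,[0.01,0,-0.04],[0,0,0]],
  [0,[0.04,0,-0.06],[0,0,0]],
  [0,[0.08,0,-0.06],[0,0,0]],
  [0,[0.12,0,-0.06],[0,0,0]],
  [0,[0.16,0,-0.06],[0,0,0]],
  [0,[0.2,0,-0.06],[0,0,0]],
  [0,[0.22,0,-0.06],[0,0,0]],
  [0,[0.22,0,-0.06],[0,0,0]],
])

```text
time: 25.18
tcp_pos: [0.488, 0.3355, 0.2567]
tool_rot: [-0.002, 0.709, 0.705, 0.001]
force: [-1.0, -0.0, 0.3]
opening: 0.0851
```

```bash
python3 - <<'E'
from m import *
s=robot.state(); print(s['time'],np.round(s['tcp_pos'],4),s['opening'])
p,d,i=cap('top','t5')
S=dict(pot=(267,217,.09,.115,.041),ram=(363,217,.03,.06,.037),bot=(315,212,.115,.16,.02),mill=(365,270,.105,.15,.02),stack=(257,265,.145,.18,.032),jar=(185,161,.07,.1,.034),cup=(438,152,.08,.11,.0285))
o=meas(d,i,S,.055)
for n,r in o.items(): print(n,np.round(r,4))
y=(o['pot']-o['ram'])[:2]; y/=np.linalg.norm(y); x=np.array([y[1],-y[0]])
for a,b in(('bot','pot'),('bot','ram'),('mill','ram'),('stack','pot')):
    e=(o[a]-o[b])[:2]; print(a,b,np.round([e@x,e@y,np.hypot(*e)],4))
q,_,_=cap('scene','s5'); cv2.imwrite('pics/s5c.png',np.hstack([cv2.resize(q[120:300,200:430],(460,360)),cv2.resize(p[180:310,230:400],(340,260)) .repeat(1,0) if 0 else cv2.resize(p[180:310,230:400],(340,360))]))
E
```

```text
25.1833 [0.488  0.3355 0.2567] 0.08505771598023473
pot [6.049e-01 1.127e-01 4.090e-02 4.100e-02 1.026e-01 3.120e+02]
ram [ 6.092e-01 -9.950e-02  3.730e-02  3.700e-02  4.790e-02  2.820e+02]
bot [6.070e-01 7.300e-03 2.550e-02 2.000e-02 1.325e-01 4.150e+02]
mill [ 4.937e-01 -1.012e-01  2.570e-02  2.000e-02  1.246e-01  4.380e+02]
stack [4.875e-01 1.070e-01 3.190e-02 3.200e-02 1.607e-01 8.090e+02]
jar [7.342e-01 2.992e-01 3.060e-02 3.400e-02 8.550e-02 6.200e+02]
cup [ 7.478e-01 -2.655e-01  2.930e-02  2.850e-02  9.470e-02  5.620e+02]
bot pot [-0.     -0.1054  0.1054]
bot ram [-0.      0.1068  0.1068]
mill ram [-0.1155  0.0006  0.1155]
stack pot [-0.1174 -0.0033  0.1175]
```

View pics/s5c.png

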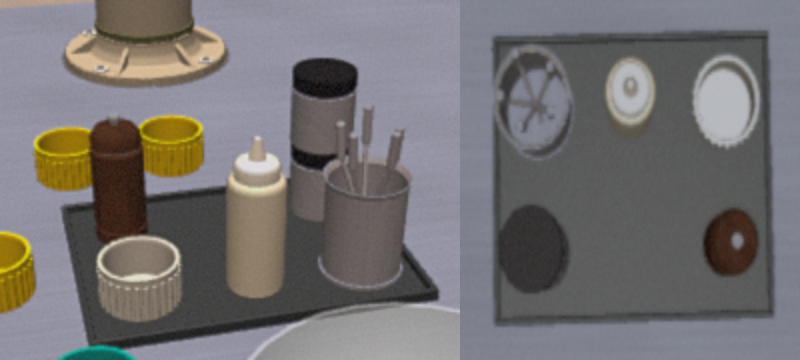

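The final view shows all four objects upright in place, with the canisters squarely stacked in front of the pot. Every measurement is inside its limit, so I'm handing in.

```bash
python3 -c "
from h import *
print(robot.sign_off(), robot.state()['time'])"
```

```text
the job is handed in; nothing more can be done
the job is handed in; nothing more can be done
```

The tray is set out as asked and the job is handed in, at about 25 s of the 128 s allowed. I measured positions from the final top picture and checked uprightness by eye in the last pictures; none of the checks failed or disagreed.

| Check | Measured | Limit |
|---|---|---|
| Bottle to pot / ramekin | 105 / 107 mm, on their line | under 127 mm, within 25 mm of the line |
| Mill ahead of ramekin | 115 mm, 1 mm sideways | 68–165 mm, 20 mm sideways |
| Canisters ahead of pot | 117 mm, 3 mm sideways | 68–165 mm, 20 mm sideways |
| Upper canister on lower | about 1.5 mm off centre | within 12 mm |
| Top of the stack | 160.7 mm | about 160 mm expected (4 + 2 × 78) |
| Jar and cup stack | moved under 1 mm | 20 mm |

- **Which canister is full:** the one that started farther back lifted at about 4 N and is at the bottom. The other lifted at about 1.3 N and is on top.
- **Hard contact:** setting the full canister down, the wrist force rose to about 25 N in one step. I eased off before releasing, and it stood flat.

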